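Find the tired shock mount and tag it

TASK

One of the three shock mounts on the test rail has gone soft. Working from left to right as the robot sees them, press each rubber pad at least halfway down with the fingertips and let it spring back; then push the tag in front of the softest mount fully down and leave the other two tags up. Grasp nothing, and leave the loose things round the rail where they are.

Things in the scene. Friction and masses are not known exactly. Their poses are not given: they have to be found in the camera images.
- rail: Aluminium test rail, flat plate 135 x 370 x 16 mm, fixed. Origin on the bench top under the line of pads; y runs along it to the left, x away from the robot. Three mounts stand along y, 110 mm apart (each up to 8 mm off), turned like the rail. The worn mount has settled 0.1 mm into it, by which the rules know it: too little to see or measure, only pressing tells.
- mount_a: One of three shock mounts that look alike, fixed on the rail; which stands left, middle or right varies. Origin on the rail's top face (16 mm above the bench) on the axis of its pad; axes as the rail's. It has a grey cup (46 mm across) with the pad on a spring above it, and 56 mm nearer the robot (-x) a black tag holder (24 x 44 mm, top 32 mm above the origin) with the tag.
- pad_a_top (a point): Centre of the top face of this mount's round black rubber pad, 40 mm across and 12 mm thick; 90 mm above the bench when free. It moves with the pad.
- pad_a (a joint): How far this pad is pressed down, m: 0 free, 0.016 at its stop. It springs back when released. All pads start to give at about 1 N; the softest needs about 3 N at half travel, the other two clearly more (about 6 N and 9 N).
- tag_a_top (a point): Centre of the top face of this mount's T-shaped tag: a flat aluminium head 10 (x) x 28 (y) x 8 mm on a white blade, 74 mm above the bench when up, 56 mm when down. It moves with the tag.
- tag_a (a joint): How far this tag is pushed down, m: 0 up, 0.018 fully down with its head sitting on the holder. It slides straight down against about 3 N of friction and stays where it is left; it starts within 2 mm of the top.
- mount_b: One of three shock mounts that look alike, fixed on the rail; which stands left, middle or right varies. Origin on the rail's top face (16 mm above the bench) on the axis of its pad; axes as the rail's. It has a grey cup (46 mm across) with the pad on a spring above it, and 56 mm nearer the robot (-x) a black tag holder (24 x 44 mm, top 32 mm above the origin) with the tag.
- pad_b_top (a point): Centre of the top face of this mount's round black rubber pad, 40 mm across and 12 mm thick; 90 mm above the bench when free. It moves with the pad.
- pad_b (a joint): How far this pad is pressed down, m: 0 free, 0.016 at its stop. It springs back when released. All pads start to give at about 1 N; the softest needs about 3 N at half travel, the other two clearly more (about 6 N and 9 N).
- tag_b_top (a point): Centre of the top face of this mount's T-shaped tag: a flat aluminium head 10 (x) x 28 (y) x 8 mm on a white blade, 74 mm above the bench when up, 56 mm when down. It moves with the tag.
- tag_b (a joint): How far this tag is pushed down, m: 0 up, 0.018 fully down with its head sitting on the holder. It slides straight down against about 3 N of friction and stays where it is left; it starts within 2 mm of the top.
- mount_c: One of three shock mounts that look alike, fixed on the rail; which stands left, middle or right varies. Origin on the rail's top face (16 mm above the bench) on the axis of its pad; axes as the rail's. It has a grey cup (46 mm across) with the pad on a spring above it, and 56 mm nearer the robot (-x) a black tag holder (24 x 44 mm, top 32 mm above the origin) with the tag.
- pad_c_top (a point): Centre of the top face of this mount's round black rubber pad, 40 mm across and 12 mm thick; 90 mm above the bench when free. It moves with the pad.
- pad_c (a joint): How far this pad is pressed down, m: 0 free, 0.016 at its stop. It springs back when released. All pads start to give at about 1 N; the softest needs about 3 N at half travel, the other two clearly more (about 6 N and 9 N).
- tag_c_top (a point): Centre of the top face of this mount's T-shaped tag: a flat aluminium head 10 (x) x 28 (y) x 8 mm on a white blade, 74 mm above the bench when up, 56 mm when down. It moves with the tag.
- tag_c (a joint): How far this tag is pushed down, m: 0 up, 0.018 fully down with its head sitting on the holder. It slides straight down against about 3 N of friction and stays where it is left; it starts within 2 mm of the top.
- transformer: Loose black transformer, 62 x 84 x 88 mm, standing beyond the right end of the rail. Origin under its centre. To be left alone.
- plug_relay: Loose small black relay, 16 x 21 x 24 mm, in front of the rail. Origin under its centre. To be left alone.
- ferrule_tin: Loose round white tin, 62 mm across, 24 mm high, behind the rail. Origin under its centre. To be left alone.
- terminal_driver: Loose small black screwdriver, 130 mm long, 25 mm thick, lying in front of the rail roughly along it. Origin under its centre. To be left alone.

How it is judged (in metres and radians):
On the way, in this order (a step that is already met when the one before it is completed fails the run):
1. the left pad is pressed at least about halfway down (more than 6 of 16 mm) (((y of mount_a in the frame of rail above 0.055 m and value of joint pad_a above 0.006 m) or (y of mount_b in the frame of rail above 0.055 m and value of joint pad_b above 0.006 m) or (y of mount_c in the frame of rail above 0.055 m and value of joint pad_c above 0.006 m))), for 0.05 s.
2. the middle pad is pressed at least about halfway down (more than 6 of 16 mm) (((y of mount_a in the frame of rail between -0.055 and 0.055 m and value of joint pad_a above 0.006 m) or (y of mount_b in the frame of rail between -0.055 and 0.055 m and value of joint pad_b above 0.006 m) or (y of mount_c in the frame of rail between -0.055 and 0.055 m and value of joint pad_c above 0.006 m))), for 0.05 s.
3. the right pad is pressed at least about halfway down (more than 6 of 16 mm) (((y of mount_a in the frame of rail below -0.055 m and value of joint pad_a above 0.006 m) or (y of mount_b in the frame of rail below -0.055 m and value of joint pad_b above 0.006 m) or (y of mount_c in the frame of rail below -0.055 m and value of joint pad_c above 0.006 m))), for 0.05 s.
4. the tag of the softest mount is pushed down (((height (world z) of mount_a below 0.01595 m and value of joint tag_a above 0.014 m) or (height (world z) of mount_b below 0.01595 m and value of joint tag_b above 0.014 m) or (height (world z) of mount_c below 0.01595 m and value of joint tag_c above 0.014 m))), for 0.1 s.
At the end, for the whole second after the job is handed in: The softest mount's tag is down (at least 14 of its 18 mm), the other two tags are up (less than 6 mm down), all pads have sprung back (within 3 mm), and the loose things are at rest within 20 mm of where they were (((height (world z) of mount_a below 0.01595 m and value of joint tag_a above 0.014 m) or (height (world z) of mount_b below 0.01595 m and value of joint tag_b above 0.014 m) or (height (world z) of mount_c below 0.01595 m and value of joint tag_c above 0.014 m)) and (height (world z) of mount_a below 0.01595 m or value of joint tag_a below 0.006 m) and (height (world z) of mount_b below 0.01595 m or value of joint tag_b below 0.006 m) and (height (world z) of mount_c below 0.01595 m or value of joint tag_c below 0.006 m) and value of joint each of pad_a, pad_b, pad_c below 0.003 m and distance of each of transformer, plug_relay, ferrule_tin, terminal_driver from where it was at the start of the episode below 0.02 m and linear speed of each of transformer, plug_relay, ferrule_tin, terminal_driver below 0.02 m/s); the robot touches nothing.
It fails at once if the tag of a mount that is not the softest is pushed down (more than 6 mm) ((height (world z) of mount_a above 0.01595 m and value of joint tag_a above 0.006 m) or (height (world z) of mount_b above 0.01595 m and value of joint tag_b above 0.006 m) or (height (world z) of mount_c above 0.01595 m and value of joint tag_c above 0.006 m)).
It fails at once if a loose thing beside the rail is lifted, carried or shoved more than 20 mm (distance of any of transformer, plug_relay, ferrule_tin, terminal_driver from where it was at the start of the episode above 0.02 m).
It also fails if it takes over 48 s, if anything falls off the work surface, if the arm or the gripper's body presses on something with over 40 N, if the wrist force passes 120 N, or if a joint passes its speed limit or range.

ROBOT

A 6-joint arm with a two-finger parallel gripper is mounted at the origin on the work surface; the furniture and walls round the work are solid. World frame = base frame: x ahead of the robot, y to its left, z up, the work surface at z = 0. Lengths are in m, angles in degrees, forces in N, time in s.
With the tool pointing down it reaches from about 0.35 to 0.875 m from the base axis. Payload 4.2 kg.
Tool frame: the origin (TCP) lies on the centre line of the jaws, within the pads' length; the fingertips stand 19 mm ahead of it and the grasp point (between the pads) is the TCP; z points along the fingers, y is the line along which they close (so a half turn about z gives the same grasp; the last joint's range is limited). The gripper opens to 87 mm and grips with 3 to 60 N. Pads are 19 mm wide; open, the fingers measure 117 mm over their backs; the gripper's body (75 mm by 190 mm) begins 51 mm behind the grasp point.
Start: joints at [-59.668, 22.042, 0.453, 0, -68.411, -14.817], TCP at [0.167, -0.602, 0.242] pointing down, gripper open.
Joint ranges: [-179.83, 179.83], [-69.29, 118.12], [-61.27, 80.66], [-181.25, 117.63], [-171.15, -9.14], [-177.46, 177.46]. Speed limits (degrees/s): [159.86, 159.86, 180, 180, 180, 180].

INTERFACE

Orientations are given as a 3x3 rotation matrix whose columns are the frame's x, y, z axes.
In Python, from station import sense, capture, finish_job, search_frame, masks_of gives the robot as it stands.
- The arm moves only by the tool drive_tool, never from a script. Its argument "rows" is a list of rows, each a list of 7 numbers: the opening in per cent of the stroke, from 0 (shut) to 100 (fully open), then the shift along the world's x, y, z in mm, then the turn, a rotation vector about the world's x, y, z in rad. In form: [[fingers, dx, dy, dz, wx, wy, wz], ...]. A call has 1 to 5 rows; each row shifts and turns the commanded pose from where the row before left it; what a row does not reach is not made up. A row lasts 1/12 s, in which the tool goes at most 41.7 mm and 7.16 degrees, less where a joint would pass 70% of its speed; a pose out of reach is approached as far as the arm can. A call is refused whole if a number of a shift passes 41.7 or a number of a turn 0.125, either way. A call with a gripper value outside its range is refused whole. The fingers move at their own pace and stop on an object; the grip force is fixed at half the most. Time passes only in rows, so rows that do not move let the fingers close. It gives the time, the measured TCP pose, the force, the opening and the grip force at its end, in the units of the state.
- sense(): the state, without advancing time (a new reading comes with each control period).
- capture(name): name is "scene" or "top" or "wrist"; returns a dict with "frame" (400x640x3 uint8, red, green, blue), "z_map" (400x640 float32, m along the optical axis (not along the pixel's ray), 0 where there is no reading), "fx", "fy", "cx", "cy" (pixels), "distortion" ([k1, k2, p1, p2, k3] as OpenCV has them; the pictures are not rectified), "R" (3x3) and "t" (3): a world point X has camera coordinates R X + t; the wrist camera has in their place "T_tool_cam" (4x4, takes a point from camera to tool coordinates, whose origin is the TCP and whose axes are the flange's). Camera axes: x right, y down, z forward; pixel columns grow to the right and rows downward; lengths in m; the calibration is good to about 2 mm. A picture is of the moment at which its call begins: read the wrist's pose just before it.
- finish_job(): hands the job in; it is judged then, once.
Trained networks look in a picture, given as the dict that the camera call returned (one of the last four; its "shot" number tells which), for a name from the list of things; names that differ only in an ending like _2 or _b are one class to them, and where a whole thing is asked for, a point or a joint stands for the part that bears it (a point fixed in the world has none). Each returns a list of dicts, best first, with "p" (0 to 1); they miss things now and then, are a little off and sometimes report something else, mostly with a low value. They report only what shows in the picture. A call takes as long as a camera call.
- search_frame(label, picture): "xy" ([column, row] in pixels, amid what is visible of it).
- masks_of(label, picture): "region" (400x640 bool, what is visible of it) and "xy" ([column, row] in pixels, amid what is visible of it).
The state is a dict: "time_s": time; "joints": joint angles; "joint_velocities": joint speeds; "effort": joint torques, N m; "tcp_pos": TCP position; "ee_rot": TCP orientation; "wrist_force": force on the tool from outside, world axes, zero at the start; "moment": the same for the moment, N m; "gripper_width": opening from 0.0 (shut) to 1.0 (fully open); "gripper_force": force on a finger pad.
Only numpy, scipy, OpenCV 4.12 (cv2) and the standard library are available. Lean on these libraries where they do the work, as an engineer would, in place of code of your own. Each camera call takes 0.05 s, during which the arm holds its last target. There are 200 camera calls.

## Working session

There is one attempt and no reset: what is moved stays moved. The work goes in short steps, Python scripts to look and compute and a tool call to move; the robot and the scene stay as the last step left them, time stands still between calls to the robot, and variables do not carry over. Pictures are saved under pics/ and viewed, at most 10 in all, crops included, and the job is handed in when it is done.

Besides the shell and the picture viewer there is one more tool, called as a command line: name --pt "numbers of a row" for each row, then --argument value for the rest. drive_tool: Moves the arm, as the interface text tells. Its arguments: {"type":"object","properties":{"rows":{"type":"array"}},"required":["rows"]}

```bash
mkdir -p pics; cat > h.py <<'E'
import numpy as np, cv2
from station import sense, capture, finish_job, search_frame, masks_of
def world(c, pts, z=None):
    """pixels -> world by depth map (3x3 median)"""
    K=np.array([[c['fx'],0,c['cx']],[0,c['fy'],c['cy']],[0,0,1.]])
    pts=np.asarray(pts,float).reshape(-1,2)
    n=cv2.undistortPoints(pts[:,None],K,np.array(c['distortion']))[:,0]
    d=np.array([c['z_map'][int(round(v)),int(round(u))] for u,v in pts])
    R,t=np.array(c['R']),np.array(c['t'])
    X=np.c_[n*d[:,None],d]
    return (X-t)@R
E
python3 - <<'E'
from h import *
for n in ['top','scene']:
    c=capture(n); cv2.imwrite(f'pics/{n}.png',c['frame'][:,:,::-1])
    for l in ['pad_a_top','tag_a_top','rail','transformer','plug_relay','ferrule_tin','terminal_driver']:
        for r in masks_of(l,c)[:4]:
            v,u=np.nonzero(r['region']&(c['z_map']>0)); 
            if len(u)==0: continue
            W=world(c,np.c_[u,v]); zt=np.percentile(W[:,2],90)
            T=W[abs(W[:,2]-zt)<.005]
            print(n,l,round(r['p'],2),np.round(r['xy']),len(u),'top med',np.round(np.median(T,0),4),'mid',np.round((T.min(0)+T.max(0))/2,4),np.round(zt,3))
E
```

```text
top pad_a_top 0.47 [298. 178.] 249 top med [0.5322 0.0136 0.0911] mid [0.5325 0.0138 0.0915] 0.093
top rail 0.69 [290. 192.] 4452 top med [0.5092 0.0477 0.0171] mid [0.5101 0.0204 0.0192] 0.019
top transformer 0.71 [405. 192.] 943 top med [ 0.487  -0.2351  0.0869] mid [ 0.4884 -0.2356  0.0865] 0.087
top transformer 0.18 [346. 179.] 207 top med [ 0.5254 -0.0952  0.0908] mid [ 0.5253 -0.0951  0.0915] 0.093
top ferrule_tin 0.95 [308. 147.] 484 top med [ 0.6221 -0.0137  0.0254] mid [ 0.6222 -0.013   0.0259] 0.027
top ferrule_tin 0.53 [300. 182.] 194 top med [0.5307 0.0139 0.0912] mid [0.5314 0.0149 0.0917] 0.093
top ferrule_tin 0.47 [403. 193.] 977 top med [ 0.487  -0.2351  0.0869] mid [ 0.4884 -0.2352  0.0865] 0.087
top ferrule_tin 0.38 [301. 188.] 1160 top med [0.5323 0.0137 0.091 ] mid [0.5325 0.0138 0.0906] 0.091
top terminal_driver 0.79 [333. 233.] 343 top med [ 0.4    -0.0552  0.0236] mid [ 0.3993 -0.0616  0.0249] 0.026
scene pad_a_top 0.25 [350. 205.] 128 top med [ 0.4654 -0.0875  0.071 ] mid [ 0.4681 -0.0893  0.0703] 0.072
scene tag_a_top 0.62 [334. 213.] 1569 top med [ 0.5123 -0.0812  0.0852] mid [ 0.5228 -0.0884  0.0835] 0.083
scene tag_a_top 0.61 [306. 224.] 133 top med [0.4723 0.0214 0.0708] mid [0.4748 0.0202 0.0702] 0.072
scene rail 0.6 [277. 261.] 4227 top med [0.4822 0.0833 0.0158] mid [0.5083 0.0245 0.0163] 0.017
scene transformer 0.79 [376. 191.] 1600 top med [ 0.4805 -0.2283  0.081 ] mid [ 0.4855 -0.2319  0.0803] 0.08
scene plug_relay 0.57 [314. 277.] 163 top med [0.4015 0.0808 0.0198] mid [0.4029 0.0789 0.0209] 0.021
scene plug_relay 0.3 [276. 259.] 4034 top med [0.4815 0.0851 0.0158] mid [0.5083 0.0246 0.0163] 0.017
scene ferrule_tin 0.59 [265. 215.] 505 top med [ 0.6198 -0.0068  0.0236] mid [ 0.6078 -0.0022  0.0234] 0.024
```

```bash
python3 - <<'E'
from h import *
c=capture('top'); z=c['z_map']
v,u=np.mgrid[90:290,180:480]; p=np.c_[u.ravel(),v.ravel()]; W=world(c,p); 
def comp(lo,hi,mina):
    m=np.zeros(z.shape,np.uint8); k=(W[:,2]>lo)&(W[:,2]<hi); m[p[k,1],p[k,0]]=1
    n,l,s,ce=cv2.connectedComponentsWithStats(m)
    for i in range(1,n):
        if s[i,4]>=mina:
            q=W[l[p[:,1],p[:,0]]==i]; print(lo,s[i,4],np.round(ce[i]),np.round(q.mean(0),4),'ext',np.round(np.ptp(q,0),3))
comp(.083,.1,30); comp(.064,.08,15); comp(.04,.056,30)
im=c['frame'][90:290,180:480]; cv2.imwrite('pics/topc.png',cv2.resize(im,(780,520),interpolation=2)[:,:,::-1])
E
```

```text
0.083 2722 [435. 128.] [ 0.6461 -0.3081  0.0962] ext [0.146 0.13  0.017]
0.083 237 [248. 177.] [0.5398 0.133  0.0906] ext [0.038 0.04  0.011]
0.083 228 [299. 179.] [0.5318 0.0137 0.091 ] ext [0.038 0.037 0.008]
0.083 229 [346. 181.] [ 0.5249 -0.0943  0.091 ] ext [0.038 0.04  0.011]
0.083 172 [406. 196.] [ 0.4873 -0.234   0.087 ] ext [0.034 0.067 0.009]
0.064 314 [423. 151.] [ 0.5949 -0.2854  0.0714] ext [0.157 0.116 0.016]
0.064 574 [406. 188.] [ 0.5068 -0.239   0.0733] ext [0.073 0.085 0.015]
0.064 48 [248. 202.] [0.484  0.1373 0.0727] ext [0.008 0.027 0.007]
0.064 48 [298. 204.] [0.4764 0.0171 0.0727] ext [0.008 0.026 0.009]
0.064 48 [344. 206.] [ 0.469  -0.0913  0.0732] ext [0.008 0.026 0.008]
0.04 109 [407. 140.] [ 0.6269 -0.2528  0.048 ] ext [0.145 0.027 0.016]
0.04 95 [433. 165.] [ 0.5629 -0.315   0.0478] ext [0.041 0.046 0.016]
0.04 137 [251. 202.] [0.4835 0.1344 0.0483] ext [0.025 0.044 0.012]
0.04 134 [299. 204.] [0.4756 0.0162 0.0487] ext [0.025 0.044 0.013]
0.04 129 [343. 206.] [ 0.4695 -0.0891  0.0486] ext [0.023 0.042 0.009]
```

View pics/topc.png

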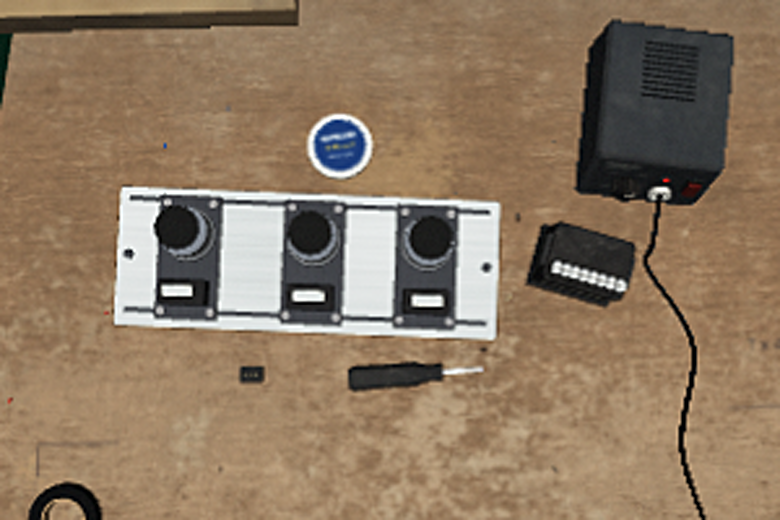

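View pics/scene.png

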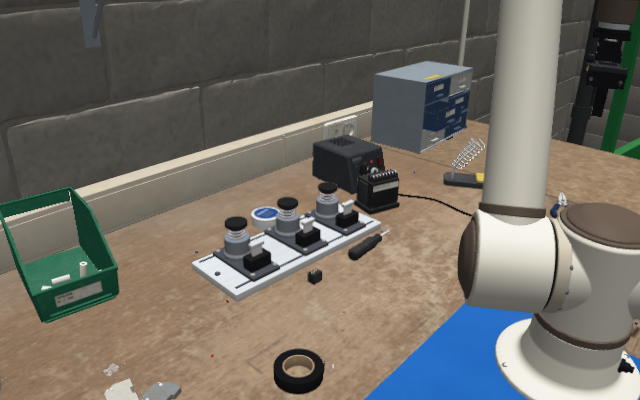

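The top crop shows pads at about (180,230), (312,233) and (430,238), with a tag below each. The relay is at (252,374) and the driver at (415,374), both in front of the rail. The scene view agrees, and the way in at height is clear.

```bash
python3 -c "
from h import *
s=sense();print(s['time_s'],s['tcp_pos'],s['ee_rot'],s['wrist_force'],s['gripper_width'])"
```

```text
0.85 [ 0.16719615 -0.60220391  0.2415762 ] [[-9.63567899e-01 -2.67463830e-01  6.17256541e-05]
 [-2.67463832e-01  9.63567900e-01 -1.46777755e-05]
 [-5.55510848e-05 -3.06524132e-05 -9.99999998e-01]] [ 0.53259487 -0.04429483  0.13588267] 1.0018979575203684
```

drive_tool --pt "0 20 40 0 0 0 0" --pt "0 20 40 0 0 0 0" --pt "0 20 40 0 0 0 0" --pt "0 20 40 0 0 0 0" --pt "0 20 40 0 0 0 0"

```text
time_s: 1.27
tcp_pos: [0.2607, -0.4142, 0.2416]
ee_rot: [[-0.964, -0.267, 0.0], [-0.267, 0.964, -0.0], [-0.0, -0.0, -1.0]]
wrist_force: [0.8, 0.8, -0.1]
gripper_width: 0.707
gripper_force: 0.0
```

drive_tool --pt "0 18 36 0 0 0 -0.112" --pt "0 18 36 0 0 0 -0.112" --pt "0 18 36 0 0 0 -0.112" --pt "0 18 36 0 0 0 0" --pt "0 18 36 0 0 0 0"

```text
time_s: 1.68
tcp_pos: [0.3459, -0.2451, 0.242]
ee_rot: [[-0.999, 0.032, 0.001], [0.032, 0.999, -0.0], [-0.001, -0.0, -1.0]]
wrist_force: [1.3, -0.4, 0.2]
gripper_width: 0.328
gripper_force: 0.0
```

drive_tool --pt "0 18 36 0 0 0 0" --pt "0 18 36 0 0 0 0" --pt "0 18 36 0 0 0 0" --pt "0 18 36 0 0 0 0" --pt "0 18 36 0 0 0 0"

```text
time_s: 2.1
tcp_pos: [0.436, -0.0647, 0.2422]
ee_rot: [[-1.0, 0.031, 0.001], [0.031, 1.0, 0.0], [-0.001, 0.0, -1.0]]
wrist_force: [0.9, 0.0, 0.7]
gripper_width: 0.017
gripper_force: 0.0
```

drive_tool --pt "0 18 36 -15 0 0 0" --pt "0 18 36 -15 0 0 0" --pt "0 18 36 -15 0 0 0" --pt "0 18 36 -15 0 0 0" --pt "0 18 36 -15 0 0 0"

```text
time_s: 2.52
tcp_pos: [0.5234, 0.1099, 0.1685]
ee_rot: [[-1.0, 0.031, 0.001], [0.031, 1.0, 0.0], [-0.001, 0.0, -1.0]]
wrist_force: [0.1, 0.3, 0.5]
gripper_width: 0.006
gripper_force: 0.0
```

drive_tool --pt "0 3 -5 -20 0 0 0" --pt "0 0 0 0 0 0 0" --pt "0 0 0 0 0 0 0"

```text
time_s: 2.77
tcp_pos: [0.525, 0.1025, 0.1479]
ee_rot: [[-1.0, 0.031, -0.003], [0.031, 1.0, -0.002], [0.003, -0.002, -1.0]]
wrist_force: [-0.3, -1.4, 0.5]
gripper_width: -0.002
gripper_force: 0.0
```

drive_tool --pt "0 8 15 -6 0 0 0" --pt "0 7 15 -6 0 0 0" --pt "0 0 0 -6 0 0 0" --pt "0 0 0 -6 0 0 0" --pt "0 0 0 0 0 0 0"

```text
time_s: 3.18
tcp_pos: [0.5399, 0.1326, 0.1237]
ee_rot: [[-0.999, 0.032, -0.002], [0.032, 0.999, -0.001], [0.002, -0.001, -1.0]]
wrist_force: [-0.2, -0.8, -0.8]
gripper_width: 0.007
gripper_force: 0.0
```

```bash
python3 - <<'E'
from h import *
s=sense(); print(s['tcp_pos'],s['wrist_force'])
c=capture('wrist'); cv2.imwrite('pics/w1.png',c['frame'][:,:,::-1])
T=np.eye(4);T[:3,:3]=s['ee_rot'];T[:3,3]=s['tcp_pos'];M=np.linalg.inv(T@np.array(c['T_tool_cam']));c['R']=M[:3,:3];c['t']=M[:3,3]
v,u=np.mgrid[0:400,0:640]; p=np.c_[u.ravel(),v.ravel()];W=world(c,p);z=c['z_map']
for lo,hi in [(.082,.095),(.066,.08)]:
    m=np.zeros(z.shape,np.uint8);k=(W[:,2]>lo)&(W[:,2]<hi)&(z.ravel()>0.02);m[p[k,1],p[k,0]]=1
    n,l,st,ce=cv2.connectedComponentsWithStats(m)
    for i in range(1,n):
        if st[i,4]>150:
            q=W[l.ravel()==i];print(lo,st[i,4],np.round(ce[i]),np.round((q.min(0)+q.max(0))/2,4),np.round(np.ptp(q,0),3),np.round(np.median(q[:,2]),4))
E
```

```text
[0.53993522 0.13255238 0.12372722] [-0.18064064 -0.83815214 -0.82868292]
0.082 1582 [ 15. 219.] [ 0.5248 -0.0861  0.0875] [0.039 0.028 0.01 ] 0.0901
0.082 2530 [151. 223.] [0.532  0.0154 0.0875] [0.039 0.04  0.011] 0.0905
0.082 1262 [320. 218.] [0.5316 0.1348 0.088 ] [0.023 0.039 0.01 ] 0.0907
0.066 441 [ 15. 138.] [ 0.4695 -0.0847  0.0707] [0.01  0.022 0.009] 0.0726
0.066 604 [155. 141.] [0.4763 0.019  0.0707] [0.011 0.029 0.009] 0.0725
0.066 575 [322. 146.] [0.4842 0.1383 0.0707] [0.011 0.028 0.009] 0.0726
0.066 473 [ 37. 208.] [ 0.525  -0.0862  0.073 ] [0.03  0.019 0.014] 0.0707
0.066 198 [176. 208.] [0.5299 0.0217 0.0715] [0.025 0.018 0.011] 0.07
```

View pics/w1.png

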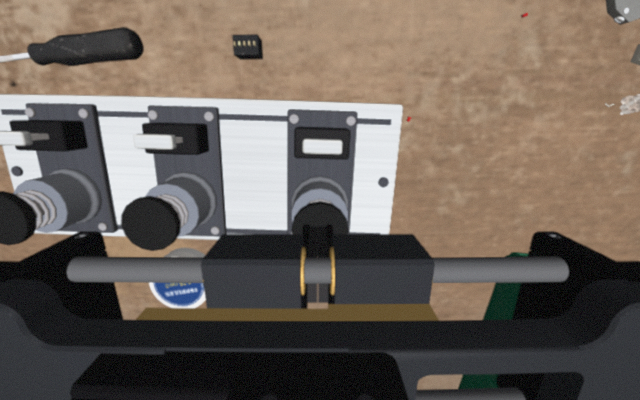

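The wrist view shows the shut fingers centred over the left pad at (320,218), and its positions agree with the top camera to 2 mm. Next I press the left pad.

drive_tool --pt "0 0 1 -6 0 0 0" --pt "0 0 0 -6 0 0 0" --pt "0 0 0 0 0 0 0" --pt "0 0 0 0 0 0 0"

```text
time_s: 3.57
tcp_pos: [0.5405, 0.1335, 0.1124]
ee_rot: [[-0.999, 0.032, -0.001], [0.032, 0.999, -0.001], [0.001, -0.001, -1.0]]
wrist_force: [0.6, -0.1, 0.5]
gripper_width: 0.008
gripper_force: 0.0
```

drive_tool --pt "0 0 0 -5 0 0 0" --pt "0 0 0 -4 0 0 0" --pt "0 0 0 -3 0 0 0" --pt "0 0 0 0 0 0 0" --pt "0 0 0 0 0 0 0"

```text
time_s: 3.98
tcp_pos: [0.5416, 0.1341, 0.1021]
ee_rot: [[-1.0, 0.031, 0.002], [0.031, 1.0, 0.0], [-0.002, 0.0, -1.0]]
wrist_force: [-1.9, 0.3, 8.4]
gripper_width: 0.006
gripper_force: 4.0
```

drive_tool --pt "0 0 0 0 0 0 0" --pt "0 0 0 0 0 0 0"

```text
time_s: 4.15
tcp_pos: [0.5416, 0.1341, 0.1022]
ee_rot: [[-1.0, 0.031, 0.002], [0.031, 1.0, 0.0], [-0.002, 0.0, -1.0]]
wrist_force: [-1.0, -1.2, 7.6]
gripper_width: 0.008
gripper_force: 3.9
```

drive_tool --pt "0 0 0 0 0 0 0"

```text
time_s: 4.23
tcp_pos: [0.5416, 0.1341, 0.1023]
ee_rot: [[-1.0, 0.031, 0.002], [0.031, 1.0, 0.0], [-0.002, 0.0, -1.0]]
wrist_force: [-0.8, -0.1, 7.9]
gripper_width: 0.003
gripper_force: 3.9
```

drive_tool --pt "0 0 0 -4 0 0 0" --pt "0 0 0 -2 0 0 0" --pt "0 0 0 0 0 0 0" --pt "0 0 0 0 0 0 0" --pt "0 0 0 0 0 0 0"

```text
time_s: 4.65
tcp_pos: [0.5416, 0.1341, 0.0972]
ee_rot: [[-1.0, 0.03, 0.002], [0.03, 1.0, 0.0], [-0.002, 0.0, -1.0]]
wrist_force: [-3.7, -0.3, 12.6]
gripper_width: 0.001
gripper_force: 6.4
```

drive_tool --pt "0 0 0 0 0 0 0"

```text
time_s: 4.73
tcp_pos: [0.5416, 0.1341, 0.0972]
ee_rot: [[-1.0, 0.03, 0.002], [0.03, 1.0, 0.0], [-0.002, 0.0, -1.0]]
wrist_force: [-2.9, -0.5, 12.4]
gripper_width: 0.001
gripper_force: 6.4
```

drive_tool --pt "0 0 0 15 0 0 0" --pt "0 0 0 15 0 0 0" --pt "0 -2 -30 3 0 0 0" --pt "0 -2 -30 0 0 0 0" --pt "0 -2 -30 0 0 0 0"

```text
time_s: 5.15
tcp_pos: [0.5346, 0.0434, 0.128]
ee_rot: [[-1.0, 0.03, 0.001], [0.03, 1.0, 0.0], [-0.001, 0.001, -1.0]]
wrist_force: [0.7, -0.6, -0.1]
gripper_width: 0.008
gripper_force: 0.0
```

drive_tool --pt "0 -2 -29 0 0 0 0" --pt "0 0 0 -4 0 0 0" --pt "0 0 0 0 0 0 0" --pt "0 0 0 0 0 0 0"

```text
time_s: 5.48
tcp_pos: [0.5327, 0.0148, 0.1235]
ee_rot: [[-0.999, 0.032, -0.001], [0.032, 0.999, -0.0], [0.001, -0.0, -1.0]]
wrist_force: [-0.1, 0.1, -0.1]
gripper_width: 0.005
gripper_force: 0.0
```

drive_tool --pt "0 0 0 -12 0 0 0" --pt "0 0 0 -6 0 0 0" --pt "0 0 0 -5 0 0 0" --pt "0 0 0 0 0 0 0" --pt "0 0 0 0 0 0 0"

```text
time_s: 5.9
tcp_pos: [0.5334, 0.0159, 0.1015]
ee_rot: [[-1.0, 0.03, 0.001], [0.03, 1.0, 0.0], [-0.001, 0.0, -1.0]]
wrist_force: [-1.6, 2.2, 5.4]
gripper_width: 0.003
gripper_force: 2.7
```

drive_tool --pt "0 0 0 0 0 0 0" --pt "0 0 0 0 0 0 0"

```text
time_s: 6.07
tcp_pos: [0.5334, 0.0159, 0.1018]
ee_rot: [[-1.0, 0.03, 0.001], [0.03, 1.0, 0.001], [-0.001, 0.001, -1.0]]
wrist_force: [-0.7, 2.4, 5.7]
gripper_width: 0.005
gripper_force: 2.6
```

drive_tool --pt "0 0 0 -3 0 0 0" --pt "0 0 0 0 0 0 0" --pt "0 0 0 0 0 0 0"

```text
time_s: 6.32
tcp_pos: [0.5334, 0.0158, 0.099]
ee_rot: [[-1.0, 0.03, 0.002], [0.03, 1.0, 0.001], [-0.002, 0.001, -1.0]]
wrist_force: [-1.3, 1.9, 6.7]
gripper_width: 0.005
gripper_force: 3.4
```

drive_tool --pt "0 0 0 0 0 0 0"

```text
time_s: 6.4
tcp_pos: [0.5334, 0.0158, 0.0991]
ee_rot: [[-1.0, 0.03, 0.002], [0.03, 1.0, 0.001], [-0.002, 0.001, -1.0]]
wrist_force: [-1.6, 3.4, 6.4]
gripper_width: 0.004
gripper_force: 3.4
```

drive_tool --pt "0 0 0 15 0 0 0" --pt "0 0 0 13 0 0 0" --pt "0 -2 -27 0 0 0 0" --pt "0 -2 -27 0 0 0 0" --pt "0 -2 -27 0 0 0 0"

```text
time_s: 6.82
tcp_pos: [0.5266, -0.0662, 0.126]
ee_rot: [[-1.0, 0.029, -0.0], [0.029, 1.0, 0.0], [0.0, 0.0, -1.0]]
wrist_force: [0.6, 0.3, 0.2]
gripper_width: 0.004
gripper_force: 0.0
```

drive_tool --pt "0 -2 -28 0 0 0 0" --pt "0 0 0 -4 0 0 0" --pt "0 0 0 0 0 0 0" --pt "0 0 0 0 0 0 0"

```text
time_s: 7.15
tcp_pos: [0.5245, -0.0939, 0.1215]
ee_rot: [[-1.0, 0.032, -0.001], [0.032, 1.0, 0.0], [0.001, -0.0, -1.0]]
wrist_force: [-0.4, -0.0, -0.1]
gripper_width: 0.007
gripper_force: 0.0
```

drive_tool --pt "0 0 0 -11 0 0 0" --pt "0 0 0 -6 0 0 0" --pt "0 0 0 -6 0 0 0" --pt "0 0 0 0 0 0 0" --pt "0 0 0 0 0 0 0"

```text
time_s: 7.57
tcp_pos: [0.5253, -0.0933, 0.0991]
ee_rot: [[-1.0, 0.03, 0.0], [0.03, 1.0, 0.0], [-0.0, 0.0, -1.0]]
wrist_force: [-0.5, 2.1, 2.6]
gripper_width: 0.006
gripper_force: 1.6
```

drive_tool --pt "0 0 0 0 0 0 0" --pt "0 0 0 0 0 0 0"

```text
time_s: 7.73
tcp_pos: [0.5252, -0.0937, 0.0994]
ee_rot: [[-1.0, 0.031, 0.001], [0.031, 1.0, 0.0], [-0.001, 0.0, -1.0]]
wrist_force: [-0.3, 2.5, 2.8]
gripper_width: 0.008
gripper_force: 1.5
```

drive_tool --pt "0 0 0 0 0 0 0"

```text
time_s: 7.82
tcp_pos: [0.5253, -0.0939, 0.0994]
ee_rot: [[-1.0, 0.031, 0.001], [0.031, 1.0, 0.0], [-0.001, 0.0, -1.0]]
wrist_force: [1.0, 1.2, 3.4]
gripper_width: 0.006
gripper_force: 1.6
```

The forces were about 8.8 N (left), 6 N (middle) and 3 N (right) near half travel, so the right mount is the soft one. Next is its tag.

drive_tool --pt "0 0 0 15 0 0 0" --pt "0 0 0 13 0 0 0" --pt "0 -28 1 0 0 0 0" --pt "0 -28 1 0 0 0 0" --pt "0 0 0 0 0 0 0"

```text
time_s: 8.23
tcp_pos: [0.4622, -0.0927, 0.1258]
ee_rot: [[-0.999, 0.034, -0.008], [0.034, 0.999, 0.001], [0.008, 0.0, -1.0]]
wrist_force: [-1.1, 0.6, -0.2]
gripper_width: 0.008
gripper_force: 0.0
```

drive_tool --pt "0 0 0 -15 0 0 0" --pt "0 0 0 -8 0 0 0" --pt "0 0 0 0 0 0 0" --pt "0 0 0 0 0 0 0"

```text
time_s: 8.57
tcp_pos: [0.4684, -0.0924, 0.1032]
ee_rot: [[-0.999, 0.032, -0.002], [0.032, 0.999, -0.001], [0.002, -0.001, -1.0]]
wrist_force: [0.1, -0.1, -0.8]
gripper_width: 0.006
gripper_force: 0.0
```

```bash
python3 - <<'E'
from h import *
s=sense(); print(s['tcp_pos'],s['wrist_force'])
c=capture('wrist'); cv2.imwrite('pics/w2.png',c['frame'][:,:,::-1])
E
```

```text
[ 0.46844784 -0.09242859  0.10321677] [ 0.14004268 -0.05689319 -0.84131404]
```

View pics/w2.png

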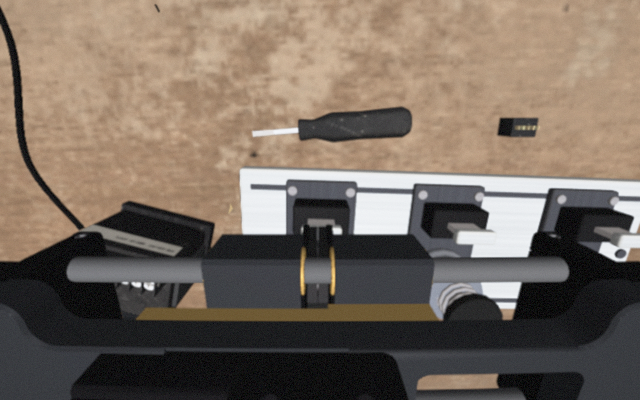

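The shut fingertips sit over the right tag at about (322,225), and the gripper body stays above the transformer. I push down.

drive_tool --pt "0 0 0 -8 0 0 0" --pt "0 0 0 -6 0 0 0" --pt "0 0 0 -6 0 0 0" --pt "0 0 0 -5 0 0 0" --pt "0 0 0 0 0 0 0"

```text
time_s: 9.03
tcp_pos: [0.4687, -0.0921, 0.078]
ee_rot: [[-1.0, 0.031, -0.001], [0.031, 1.0, -0.0], [0.001, -0.0, -1.0]]
wrist_force: [-0.2, 1.5, -0.8]
gripper_width: 0.007
gripper_force: 0.0
```

drive_tool --pt "0 0 0 -4 0 0 0" --pt "0 0 0 -2 0 0 0" --pt "0 0 0 0 0 0 0"

```text
time_s: 9.28
tcp_pos: [0.4687, -0.0922, 0.0749]
ee_rot: [[-1.0, 0.03, -0.001], [0.03, 1.0, -0.001], [0.001, -0.001, -1.0]]
wrist_force: [-5.3, 1.3, 18.4]
gripper_width: 0.003
gripper_force: 9.3
```

The tip stopped at z = 0.056 with 18 N, so the tag is seated on its holder. I retract and check.

drive_tool --pt "0 0 0 15 0 0 0" --pt "0 0 0 30 0 0 0" --pt "0 0 0 35 0 0 0" --pt "0 -20 -30 20 0 0 0" --pt "0 -20 -35 10 0 0 0"

```text
time_s: 9.7
tcp_pos: [0.4303, -0.1568, 0.1857]
ee_rot: [[-1.0, 0.027, 0.005], [0.027, 1.0, -0.0], [-0.005, -0.0, -1.0]]
wrist_force: [0.5, -1.4, -0.8]
gripper_width: 0.004
gripper_force: 0.0
```

drive_tool --pt "0 -25 -35 0 0 0 0" --pt "0 -25 -35 0 0 0 0" --pt "0 -25 -35 0 0 0 0" --pt "0 0 -30 0 0 0 0" --pt "0 0 0 0 0 0 0"

```text
time_s: 10.12
tcp_pos: [0.3548, -0.2923, 0.1826]
ee_rot: [[-0.999, 0.037, -0.0], [0.037, 0.999, -0.001], [0.0, -0.001, -1.0]]
wrist_force: [1.3, -0.2, -0.3]
gripper_width: 0.006
gripper_force: 0.0
```

```bash
python3 - <<'E'
from h import *
print(sense()['tcp_pos'])
c=capture('top'); z=c['z_map']
v,u=np.mgrid[90:290,180:420]; p=np.c_[u.ravel(),v.ravel()]; W=world(c,p)
for x,y in [(.5398,.133),(.5318,.0137),(.5249,-.0943),(.484,.1373),(.4764,.0171),(.469,-.0913)]:
    k=np.hypot(W[:,0]-x,W[:,1]-y)<.005; print(x,y,k.sum(),np.round(np.median(W[k,2]),4))
cv2.imwrite('pics/end.png',cv2.resize(c['frame'][90:290,180:480],(780,520))[:,:,::-1])
E
```

```text
[ 0.35479353 -0.29225383  0.18261147]
0.5398 0.133 16 0.0915
0.5318 0.0137 15 0.0905
0.5249 -0.0943 14 0.0913
0.484 0.1373 15 0.0729
0.4764 0.0171 14 0.0733
0.469 -0.0913 15 0.0563
```

View pics/end.png

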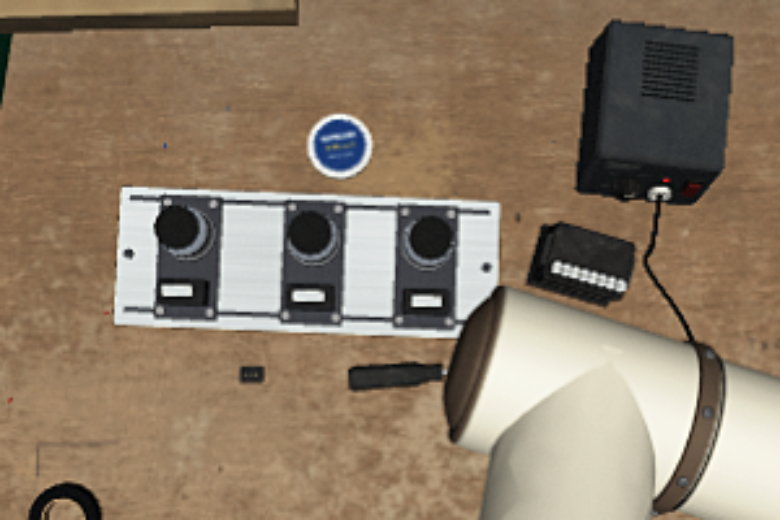

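The right tag at (425,300) is down at 56 mm, the other two are up at 73 mm, and all pads are back at about 91 mm. The loose things sit where they did at the start.

```bash
python3 -c "
from h import *
print(finish_job())"
```

```text
the job is handed in; nothing more can be done
None
```

The job is handed in: I pressed the pads left to right, found the right mount softest (about 3 N, against 6 N middle and 9 N left), and pushed only its tag fully down; the pads sprang back and the loose things stayed put, but no verdict came back.

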